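Dial the lens carousel to 60 and load the occluder

ROBOT

A 6-joint arm with a two-finger parallel gripper is mounted at the origin on the work surface. World frame = base frame: x ahead of the robot, y to its left, z up, the work surface at z = 0. Lengths are in m, angles in rad, forces in N, time in s.
With the tool pointing down it reaches from about 0.3 to 0.875 m from the base axis. Payload 6.4 kg.
Tool frame: the origin (TCP) lies at the centre of the arm's flange, where the gripper is bolted on; the fingertips stand 173 mm ahead of it and the grasp point (between the pads) lies 155 mm ahead of it; z points along the fingers, x is the direction in which the jaws open and shut, and the axes are right-handed (so a half turn about z gives the same grasp; the last joint's range is limited). The gripper opens to 85 mm and grips with 20 to 120 N. Pads are 22 mm wide; open, the fingers measure 114 mm over their backs; the gripper's body (76 mm by 85 mm) begins 54 mm behind the grasp point. The pads swing forward as they close: fully open they stand 13 mm farther back than shut.
Start: joints at [-1.364, 0.181, 1.607, -0, 1.354, -0.206], TCP at [0.231, -0.527, 0.405] pointing down, gripper open.
Joint ranges: [-2.99, 2.99], [-0.89, 2.07], [0.3, 2.58], [-1.14, 4.28], [0, 2.63], [-3.12, 3.12]. Speed limits (rad/s): [2.57, 2.57, 3.01, 3.14, 3.14, 3.14].

INTERFACE

Orientations are given as a unit quaternion [w, x, y, z].
In Python, from bench import ctrl gives the robot as it stands. The module is installed in compiled form; this text tells all that it offers.
- The arm moves only by the tool move_arm, never from a script. Its argument "moves" is a list of rows, each an object of numbers: "gripper": the opening in per cent of the stroke, from 0 (shut) to 100 (fully open); "x", "y", "z": the shift along the tool's x, y, z in cm; "roll": the turn about the tool's z in degrees. In form: [{"gripper": .., "x": .., "y": .., "z": .., "roll": ..}, ...]. A call has 1 to 5 rows; each row shifts and turns the commanded pose from where the row before left it, along the tool's axes as they then stand; what a row does not reach is not made up. A row lasts 1/8 s, in which the tool goes at most 62.5 mm and 10.7 degrees, less where a joint would pass 70% of its speed; a pose out of reach is approached as far as the arm can. A call is refused whole if a number of a shift passes 6.25 or a number of a turn 10.7, either way. A call with a gripper value outside its range is refused whole. The fingers move at their own pace and stop on an object; the grip force is fixed at half the most. Time passes only in rows, so rows that do not move let the fingers close. It gives the time, the measured TCP pose, the force and the opening at its end, in the units of the state.
- ctrl.get_obs(): the state, without advancing time (a new reading comes with each control period).
- ctrl.camera(name): name is "scene" or "top" or "wrist"; returns a dict with "img" (420x560x3 uint8, red, green, blue), "fx", "fy", "cx", "cy" (pixels), "world_from_camera" (4x4, takes a point from camera to world coordinates); the wrist camera has in their place "tool_from_camera" (4x4, takes a point from camera to tool coordinates, whose origin is the TCP and whose axes are the tool frame's). Camera axes: x right, y up, looking along -z (the intrinsics and any distortion apply to the point x, -y, -z); pixel columns grow to the right and rows downward; lengths in m; the calibration is good to about 2 mm. A picture is of the moment at which its call begins: read the wrist's pose just before it. There is no depth.
- ctrl.hand_in(): hands the job in, once; it reports no verdict.
The state is a dict: "time_s": time; "q": joint angles; "dq": joint speeds; "joint_efforts": joint torques, N m; "eef_pos": TCP position; "eef_rot": TCP orientation; "wrist_force": force on the tool from outside, world axes, zero at the start; "torque": the same for the moment, N m; "opening": opening from 0.0 (shut) to 1.0 (fully open).
Only numpy, scipy, OpenCV 4.12 (cv2) and the standard library are available. Lean on these libraries where they do the work, as an engineer would, in place of code of your own. Each camera call takes 0.05 s, during which the arm holds its last target. There are 200 camera calls.

TASK

Set up the next trial: turn the tilted lens carousel until its scale reads 60 degrees at the index line. Then lay the bone-coloured occluder in the open trough of its holder and slide it, rounded nose first, into the blind slot until it is fully home against the hidden stop. Let go of both and leave the lens measure, saline bottle, lens rack and penlight where they are.

Things in the scene. Friction and masses are not known exactly. Their poses are not given: they have to be found in the camera images.
- carousel (a joint): Scale reading of the lens carousel at the index line, rad (60 degrees = 1.047); end stops at 0 and 3.142. It grows as the disc turns counter-clockwise seen from above. The disc turns stiffly (0.06 N m) and stays where it is left.
- zero_mark (a point): Zero graduation on the face of the carousel, a cast-aluminium disc 152 mm across tilted 35 degrees; a thick black rib joins it to the hub, in line with the grip bar. Black marks every 10 degrees to 180, longer every 30, thicker at 90 and 180; values grow clockwise round the disc. Four upright 40 mm chrome-rimmed lenses stand 54 mm from the axis, 45 degrees off the bar, tops 43 mm above the face.
- index_line (a point): Outer end of the index: a white line on a fixed dark block 22 mm wide just outside the disc's rim, at the rim's highest point, on the side away from the robot.
- grip_bar (a point): On the carousel's axis, in its grip bar, 30 mm above the disc's face. Turns with the disc: z is the turning axis (up, leaning 35 degrees towards the robot), x along the bar to the zero mark, y across. The bar is an aluminium fin 56 mm long (x), 12 mm thick (y), rising 44 mm from the face, 14 mm above this point; a hub 48 mm across stands 5 mm high round its foot.
- occluder_fin (a point): Centre of the grip fin of the loose bone-coloured plastic occluder, 29 mm above its underside; x along the blade to the rounded nose, z up. Fin 28 mm long (x), 12 mm thick (y), 42 mm high, on a flat blade 106 long, 28 wide, 8 thick; nose tip 88 mm ahead of the fin's centre, square end 18 mm behind it. About 60 g; lies flat on the table, fin up.
- occluder_nose (a point): Tip of the occluder's rounded nose (radius 14 mm), at half the blade's thickness; same axes as the fin.
- slot_mouth (a point): Mouth of the blind slot in the fixed dark metal occluder holder, centre of its floor, 20 mm above the table; x points into the slot, z up. The slot is 31 mm wide, 11 high, under a roof (top 39 mm above the table, 85 long, 56 wide). Before it (x -120 to 0 mm), at the same floor level, an open trough 36 mm wide with walls 7 mm high narrows to the slot over its last 20 mm.
- stop_face (a point): Front face of the stop hidden inside the slot, 4 mm above the slot's floor, on its centre line; same axes as slot_mouth. It lies 45 to 65 mm behind the mouth, differently each time, and cannot be seen.
- lens_measure: Bystander: round brass lens measure lying flat, 46 mm across, 14 mm high, with a foot reaching 42 mm from its centre along x. Origin under the centre of the disc.
- saline: Bystander: upright white saline bottle, 40 mm across and 120 mm tall. Origin under its centre.
- rack: Bystander: walnut retinoscopy rack lying flat, 272 mm long along its x, 38 mm wide, 21 mm high at its round handle. Origin at table level, 52 mm from the handle end of its lens bar (bar x -52 to 122 mm, handle x -150 to -50 mm).
- penlight: Bystander: steel penlight lying along its x, 125 mm long and 13 mm thick. Origin under its middle.

How it is judged:
By the outcome, as a careful person would: the job done as asked, in the order asked, and still so for the second after the job is handed in, with the robot touching nothing.
It also fails if it takes over 70 s, if anything falls off the work surface, if the arm or the gripper's body presses on something with over 40 N, if the wrist force passes 120 N, or if a joint passes its speed limit or range.

## Working session

There is one attempt and no reset: what is moved stays moved. The work goes in short steps, Python scripts to look and compute and a tool call to move; the robot and the scene stay as the last step left them, time stands still between calls to the robot, and variables do not carry over. Pictures are saved under pics/ and viewed, about 8 in all and at most 12, crops included, and the job is handed in when it is done.

Besides the shell and the picture viewer there is one more tool, called in YAML: its name, and indented under it one key for each argument. move_arm: Moves the arm, as the interface text tells. Its arguments: {"type":"object","properties":{"moves":{"type":"array","items":{"type":"object","properties":{"gripper":{"type":"number"},"x":{"type":"number"},"y":{"type":"number"},"z":{"type":"number"},"roll":{"type":"number"}}}}},"required":["moves"]}

```bash
mkdir -p pics; cat > h.py <<'E'
import numpy as np, cv2
from bench import ctrl
from scipy.spatial.transform import Rotation as R
def rot(q): return R.from_quat([q[1],q[2],q[3],q[0]])
def tool():
    o=ctrl.get_obs(); T=np.eye(4); T[:3,:3]=rot(o["eef_rot"]).as_matrix(); T[:3,3]=o["eef_pos"]; return T,o
def snap(name,fn=None):
    T,o=tool(); c=ctrl.camera(name)
    c["W"]=c["world_from_camera"] if name!="wrist" else T@np.array(c["tool_from_camera"])
    c["W"]=np.array(c["W"])
    if fn: cv2.imwrite("pics/"+fn,c["img"][:,:,::-1])
    return c
def ray(c,u,v):
    d=np.array([(u-c["cx"])/c["fx"],-(v-c["cy"])/c["fy"],-1]); d=c["W"][:3,:3]@d
    return c["W"][:3,3],d/np.linalg.norm(d)
def plane(c,u,v,z):
    o,d=ray(c,u,v); return o+d*(z-o[2])/d[2]
def proj(c,p):
    q=np.linalg.inv(c["W"])@np.append(p,1); return np.array([c["cx"]+c["fx"]*q[0]/-q[2],c["cy"]-c["fy"]*q[1]/-q[2]])
def tri(c1,p1,c2,p2):
    o1,d1=ray(c1,*p1);o2,d2=ray(c2,*p2)
    s=np.linalg.lstsq(np.c_[d1,-d2],o2-o1,rcond=None)[0]
    a,b=o1+s[0]*d1,o2+s[1]*d2; return (a+b)/2,np.linalg.norm(a-b)
E
python3 - <<'E'
from h import *
import pickle
for n in("scene","top"):
    c=snap(n,n+"0.png"); print(n,{k:v for k,v in c.items() if k not in("img","W")}); pickle.dump(c,open(n+".pkl","wb"))
print(ctrl.get_obs())
E
```

```text
scene {'fx': 406.16640574252784, 'fy': 406.16640574252784, 'cx': 280.6890328801458, 'cy': 207.6704287313086, 'world_from_camera': array([[-0.12592674, -0.5827324 ,  0.80284831,  1.23049527],
       [ 0.99191347, -0.08686283,  0.09253384,  0.07045504],
       [ 0.01581521,  0.80800854,  0.58895847,  0.61408162],
       [ 0.        ,  0.        ,  0.        ,  1.        ]])}
top {'fx': 451.9273404521266, 'fy': 451.9273404521266, 'cx': 275.9862381247497, 'cy': 216.2935094217004, 'world_from_camera': array([[ 0.00878614,  0.99077482, -0.13523336,  0.4917321 ],
       [-0.99994352,  0.00951398,  0.00473678, -0.01184837],
       [ 0.00597969,  0.1351841 ,  0.99080245,  0.85842196],
       [ 0.        ,  0.        ,  0.        ,  1.        ]])}
{'time_s': 0.1, 'q': array([-1.36434943e+00,  1.81484797e-01,  1.60791598e+00, -1.43578935e-05,
        1.35379981e+00, -2.06301747e-01]), 'dq': array([-0.00022527, -0.0007239 , -0.00192685, -0.00021647,  0.00030054,
       -0.00154149]), 'joint_efforts': array([ 3.43582315e-04, -4.45874476e+01, -3.52240062e+01, -2.64257915e-04,
        4.15692368e-03, -7.64932736e-06]), 'eef_pos': array([ 0.23061419, -0.52647753,  0.40386002]), 'eef_rot': array([-5.63491141e-04,  8.36997789e-01, -5.47205679e-01, -5.73486371e-04]), 'wrist_force': array([ 0.20823665, -0.42183343, -0.36656973]), 'torque': array([-0.00837975, -0.00760734, -0.04579552]), 'opening': 1.0005338625933045}
```

View pics/top0.png

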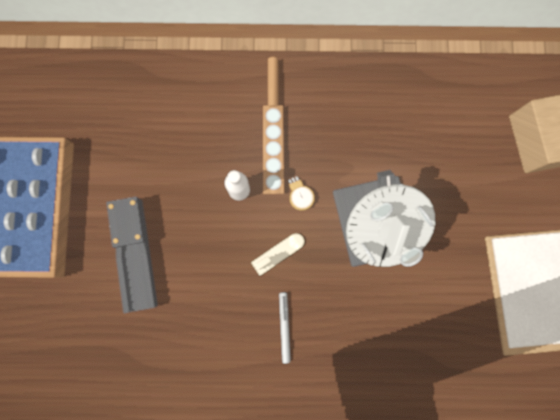

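View pics/scene0.png

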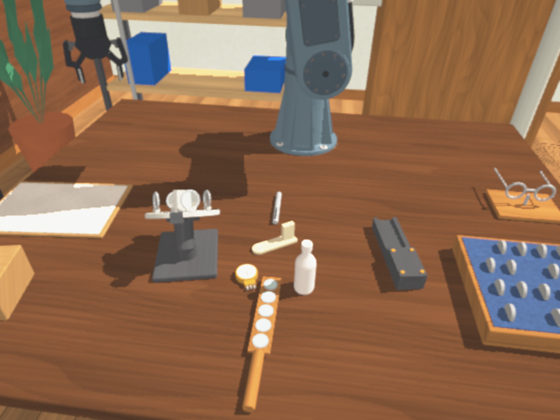

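```bash
python3 - <<'E'
from h import *
import pickle
s=pickle.load(open("scene.pkl","rb"));t=pickle.load(open("top.pkl","rb"))
print("index?",tri(t,(388,178),s,(176,216)))
print("bar",tri(t,(402,238),s,(183,198)))
for n,p,z in(("fin base",(266,262),.008),("nose",(303,239),.004),("mouth",(126,243),.03),("trough end",(138,308),.02),("roof far",(121,199),.039)): print(n,plane(t,*p,z))
c=snap("wrist"); print(np.round(c["tool_from_camera"],3),c["fx"])
a=cv2.resize(t["img"][165:285,330:450],(600,600),interpolation=cv2.INTER_CUBIC)
cv2.imwrite("pics/a.png",a[:,:,::-1])
E
```

```text
index? (array([ 0.65216649, -0.19406693,  0.14928881]), np.float64(0.0007208763737829382))
bar (array([ 0.55749698, -0.21803656,  0.12376903]), np.float64(0.006622209726608606))
fin base [0.52122105 0.00203185 0.008     ]
nose [ 0.56539744 -0.06752766  0.004     ]
mouth [0.55279569 0.25847438 0.03      ]
trough end [0.43542932 0.23361702 0.02      ]
roof far [0.63288201 0.26902972 0.039     ]
[[ 1.     0.     0.    -0.002]
 [ 0.    -0.956 -0.292 -0.074]
 [ 0.     0.292 -0.956  0.031]
 [ 0.     0.     0.     1.   ]] 361.9611682554791
```

View pics/a.png

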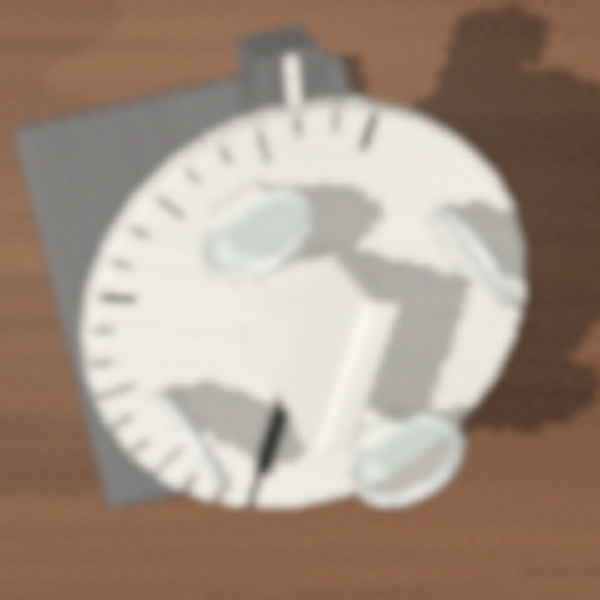

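```bash
cat > fit.py <<'E'
from h import *
from scipy.optimize import least_squares
def frame(yaw):
    t=np.radians(35); u=np.array([np.cos(yaw)*np.cos(t),np.sin(yaw)*np.cos(t),np.sin(t)]) # uphill in face
    n=np.array([-np.cos(yaw)*np.sin(t),-np.sin(yaw)*np.sin(t),np.cos(t)]); return u,np.cross(n,u),n
def hit(c,u,v,p0,n):
    o,d=ray(c,u,v); return o+d*((p0-o)@n)/(d@n)
E
python3 - <<'E'
from fit import *
import pickle
s=pickle.load(open("scene.pkl","rb"));t=pickle.load(open("top.pkl","rb"))
P=np.array([(82,340),(100,250),(170,165),(260,115),(350,97),(440,130),(500,190),(525,260),(515,380),(470,425),(260,508),(190,495),(110,430)])/5+[330,165]-.4
def f(x):
    u,l,n=frame(x[3]); c=x[:3]
    r=[np.linalg.norm(hit(t,*p,c,n)-c)-.076 for p in P]
    I=c+.083*u; r+=list((proj(t,I)-[388,180])*.002*.5)+list((proj(s,I)-[176,214])*.002*.5)
    return r
o=least_squares(f,[.57,-.21,.09,.2],loss="soft_l1",f_scale=.002); c=o.x[:3];u,l,n=frame(o.x[3])
print(o.x,np.round(np.array(f(o.x))*1e3,1))
for nm,p in(("zero",(268,440)),("90",(117,297)),("160",(297,125)),("180",(370,131)),("120",(170,207))):
    q=hit(t,p[0]/5+329.6,p[1]/5+164.6,c,n)-c; print(nm,np.linalg.norm(q),np.degrees(np.arctan2(q@l,q@u)))
print("grip pt",c+.03*n,"bar top",c+.044*n, [proj(t,c+.044*n),proj(s,c+.044*n)])
T,_=tool();print(T)
E
```

```text
[ 0.57700397 -0.20713184  0.10765649  0.14923477] [-0.7  0.6  0.5  1.1  2.9 -0.2 -1.3 -0.6  6.7  3.1  0.8  0.9 -0.6  2.7
  2.1 -0.7 -3.2]
zero 0.04915428133220109 165.3769197591796
90 0.06518403076713428 75.05916363249744
160 0.07040043336412281 2.1964280694076366
180 0.06802150981261933 -18.15784447152603
120 0.06496983465754534 43.24281689522576
grip pt [ 0.55998793 -0.20969025  0.13223105] bar top [ 0.55204712 -0.21088417  0.14369918] [array([399.02961629, 240.71192799]), array([184.3559925 , 188.64102737])]
[[ 4.01219171e-01 -9.15982044e-01 -2.68149925e-04  2.30657989e-01]
 [-9.15981075e-01 -4.01219146e-01  1.36607585e-03 -5.26497015e-01]
 [-1.35888784e-03 -3.02475563e-04 -9.99999031e-01  4.03976624e-01]
 [ 0.00000000e+00  0.00000000e+00  0.00000000e+00  1.00000000e+00]]
```

move_arm:
  moves:
    - {"x": -1.6,"y": -4.3}
    - {"x": -1.6,"y": -4.3}
    - {"x": -1.6,"y": -4.3}
    - {"x": -1.6,"y": -4.3}
    - {"x": -1.6,"y": -4.3}

```text
validation failed for argument at $.mo...
```

move_arm:
  moves:
    - {"x": -1.6,"y": -4.3}
    - {"x": -1.6,"y": -4.3}
    - {"x": -1.6,"y": -4.3}
    - {"x": -1.6,"y": -4.3}
    - {"x": -1.4,"y": -4.1}

```text
validation failed for argument at $.mo...
```

move_arm:
  moves:
    - {"roll": -10.6}
    - {"roll": -10.6}
    - {"roll": -10.6}
    - {"roll": -10.6}
    - {"roll": -10.6}

```text
validation failed for argument at $.mo...
```

move_arm:
  moves:
    - {"roll": -10.6}
    - {"roll": -10.6}
    - {"roll": -10.6}
    - {"roll": -10.6}
    - {"roll": -10.6}

```text
validation failed for argument at $.mo...
```

move_arm:
  moves:
    - {"roll": -10.6,"gripper": 35}
    - {"roll": -10.6}
    - {"roll": -10.6}
    - {"roll": -5.6}
    - {}

```text
validation failed for argument at $.mo...
```

```bash
python3 - <<'E'
from fit import *
import pickle
T,o=tool(); print(np.round(T,4),o["q"],o["opening"],o["time_s"])
c=snap("wrist","w1.png"); pickle.dump(c,open("w1.pkl","wb"))
print(proj(c,[.560,-.2097,.1322]),proj(c,[.552,-.2109,.1437]))
E
```

```text
[[ 4.012e-01 -9.160e-01 -3.000e-04  2.307e-01]
 [-9.160e-01 -4.012e-01  1.400e-03 -5.265e-01]
 [-1.400e-03 -3.000e-04 -1.000e+00  4.040e-01]
 [ 0.000e+00  0.000e+00  0.000e+00  1.000e+00]] [-1.36428852e+00  1.81391453e-01  1.60778343e+00  1.80758591e-05
  1.35380980e+00 -2.06343750e-01] 0.9987083363091049 0.15
[-164.43930006 -957.47228958] [ -203.7550157  -1010.69169834]
```

View pics/w1.png

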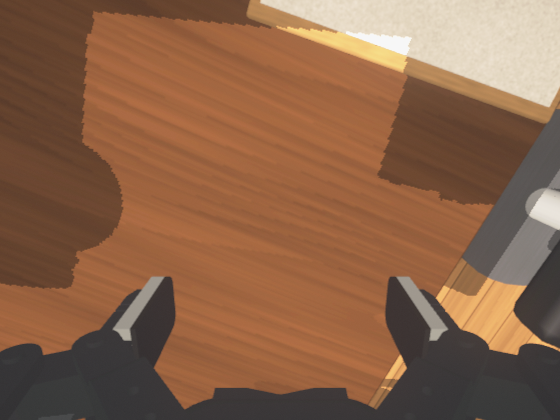

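The picture shows only bare table and the fingers, because the moves were refused. All row fields seem to be required, so I'll repeat with full rows.

move_arm:
  moves:
    - {"gripper": 100,"x": -1.6,"y": -4.3,"z": 0,"roll": 0}
    - {"gripper": 100,"x": -1.6,"y": -4.3,"z": 0,"roll": 0}
    - {"gripper": 100,"x": -1.6,"y": -4.3,"z": 0,"roll": 0}
    - {"gripper": 100,"x": -1.6,"y": -4.3,"z": 0,"roll": 0}
    - {"gripper": 100,"x": -1.6,"y": -4.3,"z": 0,"roll": 0}

```text
time_s: 0.82
eef_pos: [0.3964, -0.366, 0.4046]
eef_rot: [-0.0, 0.837, -0.547, -0.0]
wrist_force: [0.2, -0.2, -0.4]
opening: 1.002
```

move_arm:
  moves:
    - {"gripper": 100,"x": -1.6,"y": -4.3,"z": 0,"roll": 0}
    - {"gripper": 100,"x": -1.6,"y": -4.3,"z": 0,"roll": 0}
    - {"gripper": 100,"x": -1.6,"y": -4.3,"z": 0,"roll": 0}
    - {"gripper": 100,"x": -1.6,"y": -4.3,"z": 0,"roll": 0}
    - {"gripper": 100,"x": -1.4,"y": -4.1,"z": 0,"roll": 0}

```text
time_s: 1.45
eef_pos: [0.5603, -0.209, 0.4045]
eef_rot: [0.0, 0.837, -0.547, -0.0]
wrist_force: [-0.8, -0.6, -0.2]
opening: 1.001
```

move_arm:
  moves:
    - {"gripper": 100,"x": 0,"y": 0,"z": 0,"roll": -10.6}
    - {"gripper": 100,"x": 0,"y": 0,"z": 0,"roll": -10.6}
    - {"gripper": 100,"x": 0,"y": 0,"z": 0,"roll": -10.6}
    - {"gripper": 100,"x": 0,"y": 0,"z": 0,"roll": -10.6}
    - {"gripper": 100,"x": 0,"y": 0,"z": 0,"roll": -10.6}

```text
time_s: 2.08
eef_pos: [0.5593, -0.2102, 0.4044]
eef_rot: [-0.0, 0.994, -0.113, -0.0]
wrist_force: [-0.6, 0.3, 0.6]
opening: 1.004
```

move_arm:
  moves:
    - {"gripper": 100,"x": 0,"y": 0,"z": 0,"roll": -10.6}
    - {"gripper": 100,"x": 0,"y": 0,"z": 0,"roll": -10.6}
    - {"gripper": 100,"x": 0,"y": 0,"z": 0,"roll": -10.6}
    - {"gripper": 100,"x": 0,"y": 0,"z": 0,"roll": -10.6}
    - {"gripper": 100,"x": 0,"y": 0,"z": 0,"roll": -10.6}

```text
time_s: 2.7
eef_pos: [0.5593, -0.2102, 0.4044]
eef_rot: [-0.0, 0.94, 0.342, -0.0]
wrist_force: [-0.0, 0.4, 0.4]
opening: 1.002
```

move_arm:
  moves:
    - {"gripper": 35,"x": 0,"y": 0,"z": 0,"roll": -10.6}
    - {"gripper": 35,"x": 0,"y": 0,"z": 0,"roll": -10.6}
    - {"gripper": 35,"x": 0,"y": 0,"z": 0,"roll": -10.6}
    - {"gripper": 35,"x": 0,"y": 0,"z": 0,"roll": -5.6}
    - {"gripper": 35,"x": 0,"y": 0,"z": 0,"roll": 0}

```text
time_s: 3.32
eef_pos: [0.5593, -0.2102, 0.4044]
eef_rot: [-0.0, 0.783, 0.622, -0.0]
wrist_force: [-0.6, 0.1, -0.4]
opening: 0.348
```

```bash
python3 - <<'E'
from fit import *
import pickle
T,o=tool(); print(np.round(T,4),o["q"],o["opening"],o["time_s"])
c=snap("wrist","w2.png"); pickle.dump(c,open("w2.pkl","wb"))
print(proj(c,[.560,-.2097,.1322]),proj(c,[.552,-.2109,.1437]))
E
```

```text
[[ 2.250e-01  9.743e-01 -4.000e-04  5.593e-01]
 [ 9.743e-01 -2.250e-01  2.000e-04 -2.102e-01]
 [ 1.000e-04 -5.000e-04 -1.000e+00  4.044e-01]
 [ 0.000e+00  0.000e+00  0.000e+00  1.000e+00]] [-5.58025931e-01  2.30601798e-01  1.54853300e+00 -1.15034722e-05
  1.36294265e+00 -1.90183252e+00] 0.34772070293800933 3.325
[279.29126084 218.1693641 ] [274.77797285 212.63946193]
```

View pics/w2.png

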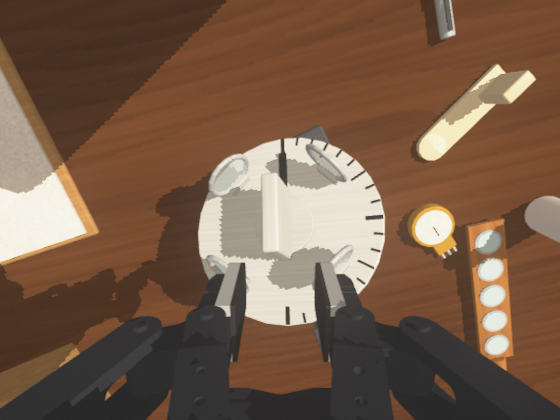

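The wrist view shows the bar top centred near (271,213), about 4 px left of the predicted position, and aligned with the jaws. The zero rib is at (283,165), and the long 30° marks and the thick 90 mark (375,218) are all visible. I'll straddle the bar loosely and descend.

move_arm:
  moves:
    - {"gripper": 28,"x": -0.3,"y": 0,"z": 4,"roll": 0}
    - {"gripper": 28,"x": 0,"y": 0,"z": 3,"roll": 0}
    - {"gripper": 28,"x": 0,"y": 0,"z": 2,"roll": 0}
    - {"gripper": 28,"x": 0,"y": 0,"z": 2,"roll": 0}
    - {"gripper": 28,"x": 0,"y": 0,"z": 0,"roll": 0}

```text
time_s: 4.0
eef_pos: [0.5583, -0.2129, 0.2931]
eef_rot: [-0.001, 0.782, 0.623, -0.0]
wrist_force: [-0.2, -0.3, -0.2]
opening: 0.279
```

```bash
python3 - <<'E'
from fit import *
T,o=tool(); print(o["eef_pos"],o["wrist_force"],o["torque"],o["opening"])
c=snap("wrist","w3.png")
E
```

```text
[ 0.55827402 -0.2129474   0.29312402] [-0.22328457 -0.3374843  -0.19090359] [-0.0071684   0.01620168  0.03334471] 0.2791831502792846
```

View pics/w3.png

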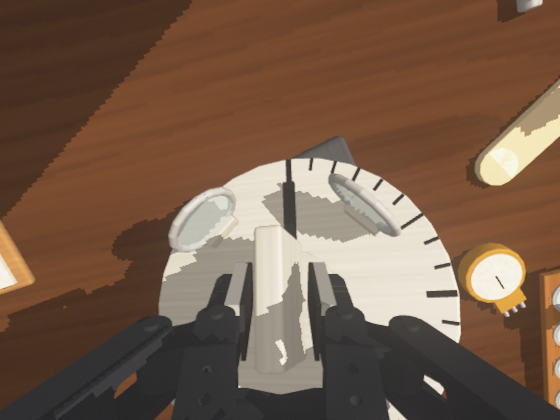

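Straddle confirmed: the bar sits between the pads at (255–305, 230–370), with the rib at (290,205). I'll roll in stages and read the rib angle.

move_arm:
  moves:
    - {"gripper": 28,"x": 0,"y": 0,"z": 0,"roll": 9}
    - {"gripper": 28,"x": 0,"y": 0,"z": 0,"roll": 9}
    - {"gripper": 28,"x": 0,"y": 0,"z": 0,"roll": 9}
    - {"gripper": 28,"x": 0,"y": 0,"z": 0,"roll": 9}
    - {"gripper": 28,"x": 0,"y": 0,"z": 0,"roll": 9}

```text
time_s: 4.68
eef_pos: [0.5592, -0.2141, 0.2966]
eef_rot: [0.002, 0.962, 0.274, 0.001]
wrist_force: [-1.5, -2.3, 1.2]
opening: 0.28
```

```bash
cat > rib.py <<'E'
from fit import *
C=np.array([.5766,-.2099,.1077]); YAW=.149   # face centre (shifted by wrist check), uphill yaw
def rib(c,vmax=262):
    u,l,n=frame(YAW); g=cv2.cvtColor(c["img"],cv2.COLOR_RGB2GRAY)
    vs,us=np.where(g[:vmax]<55)
    Q=np.array([hit(c,a,b,C,n)-C for a,b in zip(us,vs)]); r=np.linalg.norm(Q,axis=1)
    k=(r>.036)&(r<.054); A=Q[k]
    a=np.degrees(np.arctan2((A@l),(A@u))); 
    return k.sum(),np.median(a) if k.sum() else None,a.std() if k.sum() else None,(us[k].mean(),vs[k].mean()) if k.sum() else None
E
python3 - <<'E'
from rib import *
import pickle
T,o=tool(); print(o["wrist_force"],o["torque"],o["opening"],o["q"][5])
print("w2",rib(pickle.load(open("w2.pkl","rb")),190)); c=snap("wrist","w4.png"); print("now",rib(c))
E
```

```text
[-1.47219128 -2.34668757  1.24321603] [-0.34527092  0.30144455  0.12462127] 0.2804440972842709 -1.117096561174547
w2 (np.int64(0), None, None, None)
now (np.int64(28), np.float64(124.44784944190386), np.float64(1.5776207247419711), (np.float64(307.64285714285717), np.float64(200.57142857142858)))
```

move_arm:
  moves:
    - {"gripper": 28,"x": 0,"y": 0,"z": 0,"roll": 9}
    - {"gripper": 28,"x": 0,"y": 0,"z": 0,"roll": 9}
    - {"gripper": 28,"x": 0,"y": 0,"z": 0,"roll": 9}
    - {"gripper": 28,"x": 0,"y": 0,"z": 0,"roll": 9}
    - {"gripper": 28,"x": 0,"y": 0,"z": 0,"roll": 9}

```text
time_s: 5.35
eef_pos: [0.5586, -0.2142, 0.2968]
eef_rot: [0.001, 0.993, -0.114, 0.0]
wrist_force: [-5.7, -1.3, 4.3]
opening: 0.277
```

```bash
python3 - <<'E'
from rib import *
T,o=tool(); print(o["wrist_force"],o["torque"],o["opening"],o["q"][5])
c=snap("wrist","w5.png"); print("now",rib(c)); t=snap("top","t5.png")
E
```

```text
[-5.7476403  -1.32968887  4.32102585] [-0.3521483   0.9315405   0.14959059] 0.27672712685530965 -0.3343272194367226
now (np.int64(5), np.float64(77.26762135301112), np.float64(0.22470102952610163), (np.float64(304.0), np.float64(165.0)))
```

View pics/w5.png

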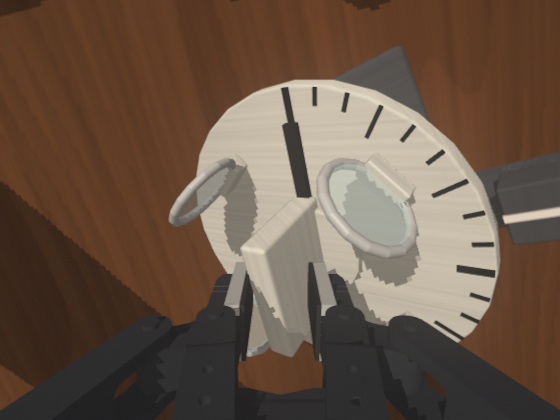

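The wrist view shows the index line entering at (503,219), between the 70 mark (474,215) and the 80 mark (483,244). The reading is about 72, so about 12° remains.

move_arm:
  moves:
    - {"gripper": 28,"x": 0,"y": 0,"z": 0,"roll": 5}
    - {"gripper": 28,"x": 0,"y": 0,"z": 0,"roll": 5}
    - {"gripper": 28,"x": 0,"y": 0,"z": 0,"roll": 0}

```text
time_s: 5.82
eef_pos: [0.5587, -0.2136, 0.296]
eef_rot: [0.001, 0.98, -0.198, 0.0]
wrist_force: [-3.8, -1.2, 4.6]
opening: 0.278
```

```bash
python3 - <<'E'
from rib import *
import pickle
T,o=tool(); print(o["wrist_force"],o["torque"],o["eef_pos"])
c=snap("wrist","w6.png"); pickle.dump(c,open("w6.pkl","wb"));print("now",rib(c))
a=cv2.resize(c["img"][60:340,240:560],(800,700)[:1]+(700,),interpolation=cv2.INTER_CUBIC)[:600]
cv2.imwrite("pics/w6c.png",a[:,:,::-1])
E
```

```text
[-3.81994155 -1.19619034  4.55952   ] [-0.09890924  0.67627963  0.11452633] [ 0.55868265 -0.21356744  0.29598154]
now (np.int64(51), np.float64(66.35893947975617), np.float64(0.41502443592708776), (np.float64(300.45098039215685), np.float64(158.6078431372549)))
```

View pics/w6c.png

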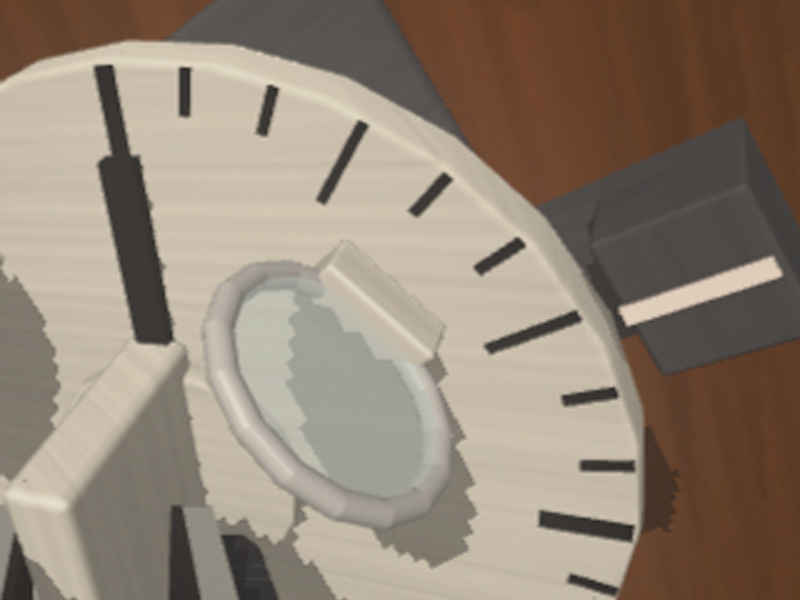

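The crop shows the index line from (780,267) to (620,316), almost in line with the 60 mark (487,349)–(578,318). I'll do a small numeric fit to get the exact reading.

```bash
cat > read.py <<'E'
from rib import *
def reading(c,outer,idx):  # outer: {deg:(u,v)} full px; idx: two px of the index line (outer,inner)
    def f(x):
        u,l,n=frame(x[3]); p=x[:3]; r=[]
        for d,q in outer.items():
            a=np.radians(x[4]-d); r+=list(proj(c,p+x[5]*(u*np.cos(a)+l*np.sin(a)))-q)
        for q,rr in zip(idx,x[7:9]): r+=list(proj(c,p+rr*u+x[6]*n)-q)
        return r+[(x[5]-.0725)/.002,(x[3]-.149)/.1]+list((x[:3]-C)/.004)
    o=least_squares(f,[*C,YAW,62,.0725,0,.1,.08],x_scale=[.01,.01,.01,.1,10,.01,.01,.01,.01])
    J=np.linalg.pinv(o.jac.T@o.jac); return o.x,np.sqrt(np.diag(J))[4],np.abs(o.fun).max()
E
python3 - <<'E'
from read import *
import pickle
c=pickle.load(open("w6.pkl","rb")); z=lambda a,b:np.array([240+a/2.5-.3,60+b/2.5-.3])
o={0:z(103,67),10:z(185,69),20:z(273,88),30:z(363,124),40:z(446,177),50:z(522,243),60:z(578,318),70:z(616,393),80:z(634,466),90:z(633,533)}
print(reading(c,o,[z(780,267),z(620,316)]))
E
```

```text
(array([ 5.75643577e-01, -2.07513892e-01,  1.07522368e-01,  2.32785752e-01,
        6.16090210e+01,  7.28952946e-02,  9.01568957e-05,  9.44842615e-02,
        7.72482346e-02]), np.float64(0.9050466772907395), np.float64(0.8378575176679389))
```

move_arm:
  moves:
    - {"gripper": 28,"x": 0,"y": 0,"z": 0,"roll": 1.5}
    - {"gripper": 28,"x": 0,"y": 0,"z": 0,"roll": 0}
    - {"gripper": 28,"x": 0,"y": 0,"z": 0,"roll": -5}
    - {"gripper": 34,"x": 0,"y": 0,"z": 0,"roll": 0}
    - {"gripper": 34,"x": 0,"y": 0,"z": 0,"roll": 0}

```text
time_s: 6.5
eef_pos: [0.5589, -0.213, 0.2945]
eef_rot: [-0.0, 0.986, -0.169, 0.0]
wrist_force: [0.1, -0.0, 0.4]
opening: 0.342
```

move_arm:
  moves:
    - {"gripper": 34,"x": 0,"y": 0,"z": -2,"roll": 0}
    - {"gripper": 34,"x": 0,"y": 0,"z": -4,"roll": 0}
    - {"gripper": 34,"x": 0,"y": 0,"z": -4,"roll": 0}
    - {"gripper": 34,"x": 0,"y": -1.5,"z": 0,"roll": 0}
    - {"gripper": 34,"x": 0,"y": 0,"z": 0,"roll": 0}

```text
time_s: 7.12
eef_pos: [0.5638, -0.1981, 0.3953]
eef_rot: [-0.0, 0.986, -0.168, 0.0]
wrist_force: [0.3, -0.6, -1.3]
opening: 0.336
```

```bash
python3 - <<'E'
from rib import *
import pickle
T,o=tool(); print(o["wrist_force"],o["q"],np.round(T,3).tolist())
c=snap("wrist","w7.png"); pickle.dump(c,open("w7.pkl","wb"))
u,l,n=frame(.2); print(proj(c,C),proj(c,C+.077*u),[proj(c,C+s*.077*l) for s in(1,-1)],"occ",proj(c,[.52,0,0]))
E
```

```text
[ 0.25071059 -0.64613739 -1.29111653] [-5.36320513e-01  2.38255697e-01  1.55812173e+00  3.40395849e-04
  1.34450158e+00 -1.98009705e-01] [[0.943, -0.332, 0.001, 0.564], [-0.332, -0.943, -0.0, -0.198], [0.001, -0.0, -1.0, 0.395], [0.0, 0.0, 0.0, 1.0]]
[304.05680701 218.37098799] [399.79623949 189.57088809] [array([248.76420137, 127.30046482]), array([351.95194045, 297.25739259])] occ [160.95886097 -11.75356681]
```

```bash
python3 - <<'E'
import cv2
a=cv2.imread("pics/w7.png")[105:255,225:425]
cv2.imwrite("pics/w7c.png",cv2.resize(a,(800,600),interpolation=cv2.INTER_CUBIC))
E
```

```text
(no output)
```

View pics/w7c.png

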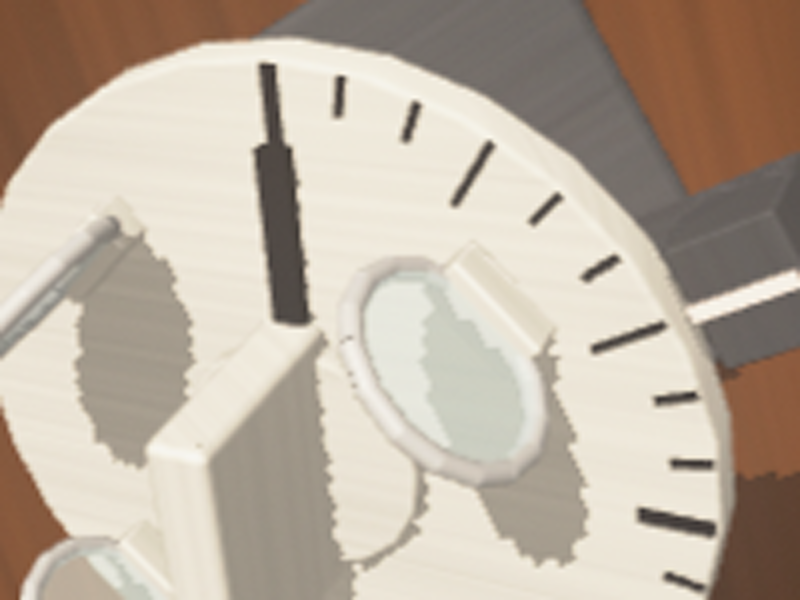

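The index line (800,278)→(690,315), extended, meets the 60 mark (664,326) to within 2 zoomed pixels, a reading of about 59.7–60. The carousel is done, so on to the occluder.

move_arm:
  moves:
    - {"gripper": 70,"x": -2.7,"y": -4.4,"z": 0,"roll": 0}
    - {"gripper": 70,"x": -2.7,"y": -4.4,"z": 0,"roll": 0}
    - {"gripper": 70,"x": -2.7,"y": -4.4,"z": 0,"roll": 0}
    - {"gripper": 70,"x": -2.8,"y": -4.5,"z": 0,"roll": 0}
    - {"gripper": 70,"x": 0,"y": 0,"z": 1.5,"roll": -10}

```text
time_s: 7.8
eef_pos: [0.5189, 0.0072, 0.3794]
eef_rot: [-0.0, 0.997, -0.079, -0.0]
wrist_force: [0.8, -0.7, 0.1]
opening: 0.704
```

move_arm:
  moves:
    - {"gripper": 70,"x": 0,"y": 0,"z": 1.5,"roll": -10.3}
    - {"gripper": 70,"x": 0,"y": 0,"z": 1.5,"roll": -10.3}
    - {"gripper": 70,"x": 0,"y": 0,"z": 1.5,"roll": -10.3}
    - {"gripper": 70,"x": 0,"y": 0,"z": 0,"roll": -10.3}
    - {"gripper": 70,"x": 0,"y": 0,"z": 0,"roll": 0}

```text
time_s: 8.43
eef_pos: [0.5194, 0.004, 0.3334]
eef_rot: [-0.001, 0.962, 0.273, -0.001]
wrist_force: [-0.3, 0.2, 0.5]
opening: 0.698
```

```bash
python3 - <<'E'
from h import *
import pickle
T,o=tool(); print(np.round(T,3).tolist(),o["q"][5])
c=snap("wrist","w8.png"); pickle.dump(c,open("w8.pkl","wb"))
E
```

```text
[[0.851, 0.525, -0.003, 0.519], [0.525, -0.851, 0.0, 0.004], [-0.002, -0.002, -1.0, 0.333], [0.0, 0.0, 0.0, 1.0]] -0.773322278456393
```

View pics/w8.png

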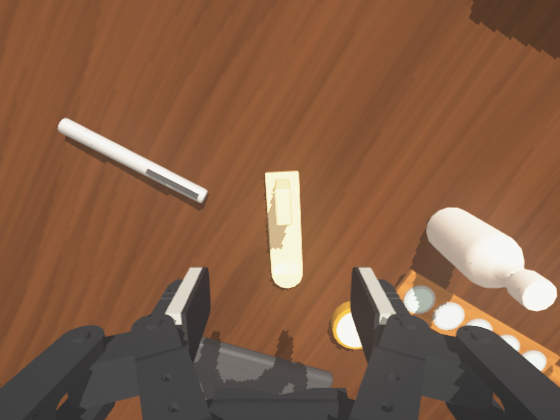

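The occluder lies at (266–302, 171–288), nose down in the image, with its fin at about (284,203). Everything around it is clear.

```bash
python3 - <<'E'
from h import *
import pickle
c=pickle.load(open("w8.pkl","rb")); img=c["img"].astype(int)
hsv=cv2.cvtColor(c["img"],cv2.COLOR_RGB2HSV)
print(hsv[230,290],hsv[180,275],hsv[200,284],hsv[140,280],hsv[240,275])
m=((hsv[...,0]>20)&(hsv[...,0]<45)&(hsv[...,2]>110)).astype(np.uint8)
n,L,st,ce=cv2.connectedComponentsWithStats(m[120:300,230:330]); k=1+st[1:,4].argmax(); print(st[k],ce[k])
vs,us=np.where(L==k); vs+=120;us+=230
P=np.array([plane(c,u,v,.008)[:2] for u,v in zip(us,vs)]).astype(np.float32)
r=cv2.minAreaRect(P*1000); print("rect",r)
T,o=tool()
for nm,p,z in(("end",(282,171.5),.008),("nose",(287.5,288),.004),("fintop",(284.5,202),.042)): print(nm,plane(c,*p,z))
b=cv2.boxPoints(r)/1000; print(b)
E
```

```text
[ 28  29 247] [ 23  60 242] [ 28  29 247] [ 12 153 137] [ 19  83 209]
[  35   51   38  117 3138] [ 55.85595921 107.11026131]
rect ((537.21728515625, -19.810993194580078), (27.950912475585938, 105.85094451904297), 34.698726654052734)
end [0.50745557 0.02403536 0.008     ]
nose [ 0.56901931 -0.06589582  0.004     ]
fintop [0.51776569 0.01069012 0.042     ]
[[ 0.49559885  0.01574635]
 [ 0.5558557  -0.07127971]
 [ 0.57883567 -0.05536834]
 [ 0.5185789   0.03165772]]
```

move_arm:
  moves:
    - {"gripper": 60,"x": 0.1,"y": -0.5,"z": 4,"roll": -3}
    - {"gripper": 60,"x": 0,"y": 0,"z": 4,"roll": 0}
    - {"gripper": 60,"x": 0,"y": 0,"z": 4,"roll": 0}
    - {"gripper": 60,"x": 0,"y": 0,"z": 2.3,"roll": 0}
    - {"gripper": 60,"x": 0,"y": 0,"z": 0,"roll": 0}

```text
time_s: 9.1
eef_pos: [0.5169, 0.009, 0.1898]
eef_rot: [-0.001, 0.955, 0.297, -0.002]
wrist_force: [0.5, 0.0, 0.4]
opening: 0.602
```

move_arm:
  moves:
    - {"gripper": 0,"x": 0,"y": 0,"z": 0,"roll": 0}
    - {"gripper": 0,"x": 0,"y": 0,"z": 0,"roll": 0}
    - {"gripper": 0,"x": 0,"y": 0,"z": 0,"roll": 0}
    - {"gripper": 0,"x": 0,"y": 0,"z": 0,"roll": 0}
    - {"gripper": 0,"x": 0,"y": 0,"z": -3,"roll": 0}

```text
time_s: 9.72
eef_pos: [0.5169, 0.0091, 0.2206]
eef_rot: [-0.001, 0.954, 0.298, -0.002]
wrist_force: [-0.1, 0.1, -0.4]
opening: 0.129
```

```bash
python3 - <<'E'
from h import *
import pickle
T,o=tool(); print(np.round(T,4).tolist(),o["opening"],o["wrist_force"])
t=pickle.load(open("top.pkl","rb"))
g=cv2.cvtColor(t["img"],cv2.COLOR_RGB2HSV); print(g[220,125],g[280,135],g[150,125])
m=((g[...,1]<70)&(g[...,2]<110)).astype(np.uint8)[185:325,90:175]
n,L,st,ce=cv2.connectedComponentsWithStats(m);k=1+st[1:,4].argmax();print(st[k])
vs,us=np.where(L==k)
for z in(.02,.03):
    P=np.array([plane(t,u+90,v+185,z)[:2]*1000 for u,v in zip(us,vs)],np.float32); print(z,cv2.minAreaRect(P))
E
```

```text
[[0.8219, 0.5697, -0.004, 0.5169], [0.5697, -0.8219, 0.0009, 0.0091], [-0.0028, -0.003, -1.0, 0.2206], [0.0, 0.0, 0.0, 1.0]] 0.12922323885410872 [-0.07797245  0.12422714 -0.36257839]
[ 30   2 123] [  0   0 124] [ 12 118 130]
[ 46  13  22 109 558]
0.02 ((538.8477783203125, 224.96986389160156), (203.9419403076172, 15.014666557312012), 11.133554458618164)
0.03 ((538.2857666015625, 222.14529418945312), (201.5095672607422, 14.835565567016602), 11.133536338806152)
```

move_arm:
  moves:
    - {"gripper": 0,"x": 0,"y": 0,"z": -5.5,"roll": 0}
    - {"gripper": 0,"x": 0,"y": 0,"z": -5.5,"roll": 0}
    - {"gripper": 0,"x": 2.1,"y": -5.5,"z": 0,"roll": 0}
    - {"gripper": 0,"x": 2.1,"y": -5.5,"z": 0,"roll": 0}
    - {"gripper": 0,"x": 2.1,"y": -5.5,"z": 0,"roll": 0}

```text
time_s: 10.35
eef_pos: [0.4751, 0.1818, 0.3324]
eef_rot: [0.0, 0.955, 0.298, 0.001]
wrist_force: [0.9, 1.2, 0.0]
opening: 0.13
```

move_arm:
  moves:
    - {"gripper": 0,"x": 2.1,"y": -5.5,"z": 0,"roll": 0}
    - {"gripper": 0,"x": 0,"y": 0,"z": 0,"roll": -9.6}
    - {"gripper": 0,"x": 0,"y": 0,"z": 0,"roll": -9.6}
    - {"gripper": 0,"x": 0,"y": 0,"z": 0,"roll": -9.6}
    - {"gripper": 0,"x": 0,"y": 0,"z": 0,"roll": -9.6}

```text
time_s: 10.98
eef_pos: [0.4614, 0.2377, 0.3319]
eef_rot: [0.0, 0.801, 0.598, 0.0]
wrist_force: [0.1, 0.1, -0.1]
opening: 0.133
```

move_arm:
  moves:
    - {"gripper": 0,"x": 0,"y": 0,"z": 0,"roll": -9.6}
    - {"gripper": 0,"x": 0,"y": 0,"z": 0,"roll": -9.6}
    - {"gripper": 0,"x": 0,"y": 0,"z": 0,"roll": -9.6}
    - {"gripper": 0,"x": 0,"y": 0,"z": 0,"roll": 0}
    - {"gripper": 0,"x": 0,"y": 0,"z": 0,"roll": 0}

```text
time_s: 11.6
eef_pos: [0.4616, 0.2375, 0.3318]
eef_rot: [0.0, 0.631, 0.776, 0.0]
wrist_force: [-0.4, 0.3, -0.9]
opening: 0.133
```

```bash
python3 - <<'E'
from h import *
import pickle
T,o=tool(); print(np.round(T,4).tolist(),o["q"],o["opening"])
c=snap("wrist","w9.png"); pickle.dump(c,open("w9.pkl","wb"))
E
```

```text
[[-0.2038, 0.979, 0.0001, 0.4616], [0.979, 0.2038, -0.0, 0.2375], [-0.0, 0.0001, -1.0, 0.3318], [0.0, 0.0, 0.0, 1.0]] [ 2.46303824e-01  1.36138440e-01  1.81468825e+00 -4.53286021e-05
  1.19063944e+00 -1.52973193e+00] 0.13329448473390265
```

View pics/w9.png

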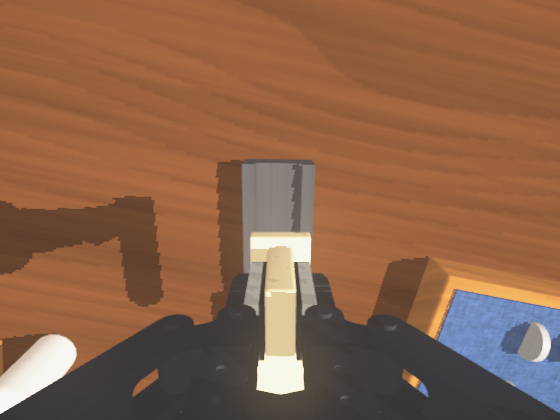

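The holder trough is visible at (243–314, from row 160) and nearly parallel to the tool. The occluder is held square, its end face at (250–311, 236). I'll measure the offset numerically.

```bash
python3 - <<'E'
from h import *
import pickle
c=pickle.load(open("w9.pkl","rb")); T=np.eye(4); T[:3,:3]=[[-.2038,.979,0],[.979,.2038,0],[0,0,-1]]; T[:3,3]=[.4616,.2375,.3318]
tl=lambda p:(np.linalg.inv(T)@np.append(p,1))[:3]
hsv=cv2.cvtColor(c["img"],cv2.COLOR_RGB2HSV)
Lf,Rt=[],[]
for v in range(168,226,3):
    r=np.where((hsv[v,225:335,1]<60))[0]+225; Lf.append((r.min()-.5,v)); Rt.append((r.max()+.5,v))
print(Lf[0],Lf[-1],Rt[0],Rt[-1])
for nm,E in(("L",Lf),("R",Rt)):
    P=np.array([tl(plane(c,*p,.027)) for p in E]); k=np.polyfit(P[:,1],P[:,0],1); print(nm,"x at y=-.03: %.4f"%np.polyval(k,-.03),"slope deg %.2f"%np.degrees(np.arctan(k[0])), "res",np.abs(P[:,0]-np.polyval(k,P[:,1])).max())
# inner wall transitions row profile
g=cv2.cvtColor(c["img"],cv2.COLOR_RGB2GRAY); print(g[180,238:320].tolist()); print("col",g[150:175,262].tolist())
print("near end", [tl(plane(c,278.5,160.5,z)) for z in(.02,.027)])
m=((hsv[...,0]>18)&(hsv[...,0]<45)&(hsv[...,2]>150)&(hsv[...,1]<120))
for v in(238,242,246,252,258): 
    r=np.where(m[v,235:330])[0]+235; print(v,r.min(),r.max(),[tl(plane(c,x,v,.146))[:2] for x in(r.min()-.5,r.max()+.5)])
E
```

```text
(np.float64(241.5), 168) (np.float64(242.5), 225) (np.float64(314.5), 168) (np.float64(311.5), 225)
L x at y=-.03: -0.0276 slope deg -0.59 res 0.0004121642495147279
R x at y=-.03: 0.0281 slope deg -0.83 res 0.00036414808417738545
[82, 84, 83, 91, 117, 131, 131, 130, 130, 130, 128, 128, 128, 128, 126, 126, 125, 119, 122, 129, 131, 131, 131, 131, 131, 131, 131, 132, 134, 134, 133, 131, 129, 129, 131, 133, 135, 134, 131, 131, 133, 133, 133, 132, 131, 131, 131, 129, 128, 130, 131, 130, 131, 131, 111, 90, 90, 90, 89, 90, 91, 91, 89, 100, 121, 131, 131, 130, 131, 131, 129, 128, 130, 129, 126, 126, 124, 116, 113, 113, 113, 113]
col [110, 109, 110, 111, 113, 113, 114, 112, 108, 92, 84, 82, 96, 129, 132, 131, 131, 130, 130, 131, 131, 131, 131, 131, 130]
near end [array([ 0.00076325, -0.03297174,  0.3118    ]), array([ 0.00079059, -0.03404079,  0.3048    ])]
238 250 310 [array([-0.01203565, -0.01679695]), array([ 0.01581624, -0.01678893])]
242 250 310 [array([-0.01208419, -0.01483998]), array([ 0.015864  , -0.01483191])]
246 250 310 [array([-0.01213307, -0.01286943]), array([ 0.0159121, -0.0128613])]
252 251 310 [array([-0.01174487, -0.00988769]), array([ 0.01598486, -0.00987962])]
258 251 310 [array([-0.01181717, -0.00687472]), array([ 0.0160584 , -0.00686657])]
```

move_arm:
  moves:
    - {"gripper": 0,"x": -0.15,"y": -1.0,"z": 3,"roll": 0.7}
    - {"gripper": 0,"x": 0,"y": 0,"z": 3,"roll": 0}
    - {"gripper": 0,"x": 0,"y": 0,"z": 3,"roll": 0}
    - {"gripper": 0,"x": 0,"y": 0,"z": 1.7,"roll": 0}
    - {"gripper": 0,"x": 0,"y": 0,"z": 0,"roll": 0}

```text
time_s: 12.28
eef_pos: [0.4517, 0.2339, 0.2237]
eef_rot: [-0.001, 0.635, 0.773, -0.001]
wrist_force: [-0.5, -0.2, -0.7]
opening: 0.127
```

```bash
cat > gap.py <<'E'
from h import *
T,o=tool(); print(np.round(T[:3,3],4),np.degrees(np.arctan2(T[1,1],T[0,1])),o["wrist_force"],o["opening"])
c=snap("wrist","w10.png"); Ti=np.linalg.inv(T); tl=lambda p:(Ti@np.append(p,1))[:3]
print("tool axis pt px",proj(c,(T@[0,0,.155,1])[:3]))
b=T[2,3]-.190; print("underside est",b)
hsv=cv2.cvtColor(c["img"],cv2.COLOR_RGB2HSV); g=hsv[...,2]
m=((hsv[...,0]>18)&(hsv[...,0]<45)&(hsv[...,2]>150)&(hsv[...,1]<120))
for v in range(190,262,4):
    r=np.where(m[v,230:335])[0]+230
    if len(r)>40: print("blade",v,r.min(),r.max(),[np.round(tl(plane(c,x,v,b+.004))[:2]*1e3,1) for x in(r.min()-.5,r.max()+.5)])
for v in range(150,262,6):
    r=np.where((hsv[v,200:360,1]<60)&(hsv[v,200:360,2]>70))[0]+200
    if len(r)>20: print("holder",v,r.min(),r.max(),[np.round(tl(plane(c,x,v,.027))[:2]*1e3,1) for x in(r.min()-.5,r.max()+.5)])
E
python3 gap.py
```

```text
[0.4517 0.2339 0.2237] 11.203455873301495 [-0.54078172 -0.21776987 -0.70612406] 0.12714865169738174
tool axis pt px [275.21105108 306.82153265]
underside est 0.03368955018920758
blade 234 250 309 [array([-12. , -18.7]), array([ 15.3, -18.7])]
blade 238 250 311 [array([-12.1, -16.7]), array([ 16.3, -16.7])]
blade 242 250 310 [array([-12.1, -14.8]), array([ 15.9, -14.8])]
blade 246 250 310 [array([-12.2, -12.8]), array([ 15.9, -12.8])]
blade 250 250 310 [array([-12.2, -10.8]), array([ 16. , -10.8])]
blade 254 250 310 [array([-12.3,  -8.8]), array([16. , -8.8])]
blade 258 251 310 [array([-11.9,  -6.8]), array([16.1, -6.8])]
holder 210 230 330 [array([-22.2, -26.9]), array([ 26. , -26.9])]
holder 216 227 332 [array([-23.8, -23.9]), array([ 27.1, -23.9])]
holder 222 223 336 [array([-25.8, -20.9]), array([ 29.1, -20.9])]
holder 228 223 337 [array([-26. , -17.8]), array([ 29.7, -17.8])]
holder 234 223 336 [array([-26.1, -14.7]), array([ 29.4, -14.7])]
holder 240 223 336 [array([-26.3, -11.6]), array([ 29.5, -11.6])]
holder 246 224 336 [array([-25.9,  -8.5]), array([29.7, -8.4])]
holder 252 224 335 [array([-26.1,  -5.3]), array([29.3, -5.3])]
holder 258 225 335 [array([-25.7,  -2.1]), array([29.5, -2. ])]
```

Blade centre is 1.9 mm and holder centre 1.7 mm in the same view, so they are aligned. Lowering in.

move_arm:
  moves:
    - {"gripper": 0,"x": 0,"y": 0.4,"z": 0.6,"roll": 0}
    - {"gripper": 0,"x": 0,"y": 0,"z": 0.6,"roll": 0}
    - {"gripper": 0,"x": 0,"y": 0,"z": 0,"roll": 0}

```text
time_s: 12.7
eef_pos: [0.4568, 0.2349, 0.2132]
eef_rot: [0.001, 0.634, 0.773, 0.001]
wrist_force: [0.4, 0.2, 0.1]
opening: 0.131
```

move_arm:
  moves:
    - {"gripper": 0,"x": 0,"y": 0,"z": 0.1,"roll": 0}
    - {"gripper": 0,"x": 0,"y": 0,"z": 0,"roll": 0}

```text
time_s: 12.95
eef_pos: [0.4568, 0.2349, 0.2132]
eef_rot: [0.001, 0.634, 0.773, 0.001]
wrist_force: [-3.3, -1.4, 11.7]
opening: 0.135
```

move_arm:
  moves:
    - {"gripper": 0,"x": 0,"y": 0,"z": 0.1,"roll": 0}
    - {"gripper": 0,"x": 0,"y": 0,"z": 0,"roll": 0}

```text
time_s: 13.2
eef_pos: [0.4568, 0.235, 0.2132]
eef_rot: [0.001, 0.634, 0.773, 0.001]
wrist_force: [-7.5, -2.5, 21.1]
opening: 0.13
```

move_arm:
  moves:
    - {"gripper": 0,"x": 0,"y": 0,"z": -0.15,"roll": 0}
    - {"gripper": 0,"x": 0,"y": 0,"z": 0,"roll": 0}

```text
time_s: 13.45
eef_pos: [0.4565, 0.2349, 0.2132]
eef_rot: [0.0, 0.634, 0.773, 0.001]
wrist_force: [-2.1, -1.5, 10.0]
opening: 0.13
```

```bash
python3 gap.py; python3 - <<'E'
from h import *
T,o=tool(); print("F",T[:3,:3].T@o["wrist_force"],"M",T[:3,:3].T@o["torque"],o["eef_rot"])
t=snap("top","t10.png"); cv2.imwrite("pics/t10c.png",cv2.resize(t["img"][180:330,80:230],(600,600),interpolation=cv2.INTER_CUBIC)[:,:,::-1])
s=snap("scene","s10.png")
E
```

```text
[0.4565 0.2349 0.2132] 11.2513881098519 [-2.13638579 -1.49769874 10.04022241] 0.12977882129118562
tool axis pt px [275.20876846 306.8128548 ]
underside est 0.023156116851314162
blade 234 252 309 [array([-11.1, -18.7]), array([ 15.3, -18.7])]
blade 238 250 310 [array([-12.1, -16.8]), array([ 15.8, -16.7])]
blade 242 250 310 [array([-12.1, -14.8]), array([ 15.9, -14.8])]
blade 246 250 310 [array([-12.2, -12.8]), array([ 15.9, -12.8])]
blade 250 251 310 [array([-11.8, -10.8]), array([ 16. , -10.8])]
blade 254 250 310 [array([-12.3,  -8.8]), array([16. , -8.8])]
blade 258 251 310 [array([-11.8,  -6.8]), array([16.1, -6.8])]
holder 204 227 332 [array([-21.9, -32.8]), array([ 25.2, -32.8])]
holder 210 224 335 [array([-23.4, -30.1]), array([ 26.7, -30. ])]
holder 216 219 339 [array([-25.7, -27.3]), array([ 28.6, -27.2])]
holder 222 218 341 [array([-26.3, -24.4]), array([ 29.6, -24.4])]
holder 228 219 340 [array([-26. , -21.5]), array([ 29.3, -21.5])]
holder 234 219 340 [array([-26.2, -18.6]), array([ 29.5, -18.6])]
holder 240 219 340 [array([-26.3, -15.7]), array([ 29.6, -15.7])]
holder 246 220 339 [array([-26. , -12.8]), array([ 29.3, -12.7])]
holder 252 220 339 [array([-26.1,  -9.8]), array([29.4, -9.8])]
holder 258 221 339 [array([-25.8,  -6.8]), array([29.6, -6.7])]
F [ 0.02617219 -2.85144269 -9.56066507] M [ 0.29870422 -0.04723741  0.03165005] [4.11293081e-04 6.34386340e-01 7.73015878e-01 5.04908857e-04]
```

```bash
python3 - <<'E'
import cv2,numpy as np
s=cv2.imread("pics/s10.png");w=cv2.imread("pics/w10.png");t=cv2.imread("pics/t10.png")
f=lambda a,h,wd:cv2.resize(a,(wd,h),interpolation=cv2.INTER_CUBIC)
A=f(s[200:300,350:450],400,400); B=f(w[190:290,205:355],267,400); D=f(t[190:320,90:190],333,256)
o=np.zeros((600,800,3),np.uint8); o[:400,:400]=A; o[:267,400:]=B; o[267:600,400:656]=D
cv2.imwrite("pics/comp.png",o)
E
```

```text
(no output)
```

View pics/comp.png

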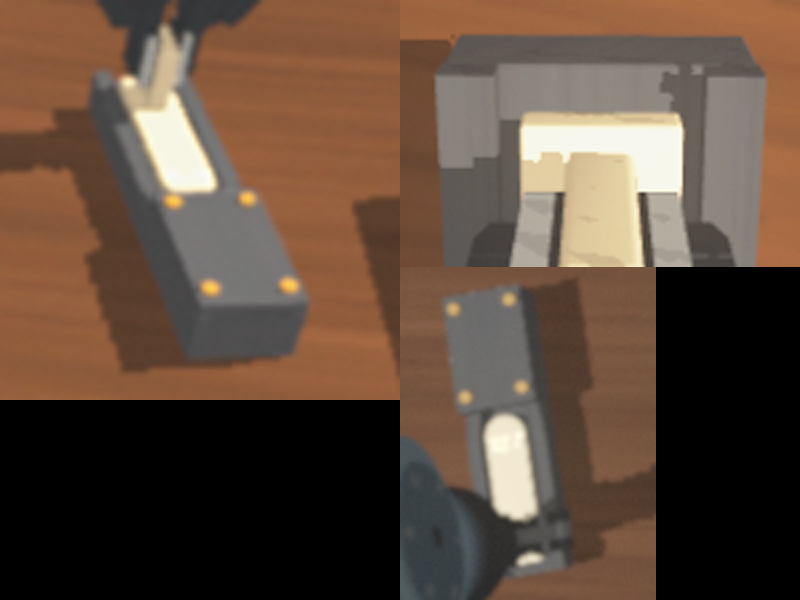

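The composite shows the blade in the trough: centre 601 against trough centre 601.5 in the wrist crop, with the nose (505,420 in the top crop) just short of the roof. Sliding in.

move_arm:
  moves:
    - {"gripper": 0,"x": 0,"y": 0.4,"z": -0.05,"roll": 0}
    - {"gripper": 0,"x": 0,"y": 0.4,"z": 0,"roll": 0}
    - {"gripper": 0,"x": 0,"y": 0.4,"z": 0,"roll": 0}
    - {"gripper": 0,"x": 0,"y": 0.4,"z": 0,"roll": 0}
    - {"gripper": 0,"x": 0,"y": 0,"z": 0,"roll": 0}

```text
time_s: 14.22
eef_pos: [0.4718, 0.2381, 0.2132]
eef_rot: [-0.0, 0.634, 0.773, -0.0]
wrist_force: [-3.7, -0.2, 7.3]
opening: 0.131
```

```bash
cat > st.py <<'E'
from h import *
T,o=tool(); print(np.round(T[:3,3],4),"F",np.round(T[:3,:3].T@o["wrist_force"],1),"M",np.round(T[:3,:3].T@o["torque"],2),o["opening"],"head",np.degrees(np.arctan2(T[1,1],T[0,1])))
print("s along",T[:2,3]@[np.cos(np.radians(11.1)),np.sin(np.radians(11.1))])
E
python3 st.py
```

```text
[0.4718 0.2381 0.2132] F [ 0.5 -3.7 -7.3] M [ 0.37  0.09 -0.01] 0.1309722694223247 head 11.257197044673209
s along 0.5088145204505682
```

move_arm:
  moves:
    - {"gripper": 0,"x": 0,"y": 0.6,"z": -0.03,"roll": 0}
    - {"gripper": 0,"x": 0,"y": 0.6,"z": 0,"roll": 0}
    - {"gripper": 0,"x": 0,"y": 0.6,"z": 0,"roll": 0}
    - {"gripper": 0,"x": 0,"y": 0.6,"z": 0,"roll": 0}
    - {"gripper": 0,"x": 0,"y": 0,"z": 0,"roll": 0}

```text
time_s: 14.85
eef_pos: [0.4957, 0.2427, 0.2132]
eef_rot: [0.0, 0.634, 0.773, 0.0]
wrist_force: [0.2, 0.4, 3.1]
opening: 0.128
```

```bash
python3 st.py
```

```text
[0.4957 0.2427 0.2132] F [ 0.3  0.3 -3.1] M [-0.14  0.06 -0.01] 0.1280390673485008 head 11.247947911246754
s along 0.5331926129967598
```

move_arm:
  moves:
    - {"gripper": 0,"x": 0,"y": 0.3,"z": 0,"roll": 0}
    - {"gripper": 0,"x": 0,"y": 0.3,"z": 0,"roll": 0}
    - {"gripper": 0,"x": 0,"y": 0.3,"z": 0,"roll": 0}
    - {"gripper": 0,"x": 0,"y": 0.3,"z": 0,"roll": 0}
    - {"gripper": 0,"x": 0,"y": 0,"z": 0,"roll": 0}

```text
time_s: 15.48
eef_pos: [0.5069, 0.245, 0.2132]
eef_rot: [-0.0, 0.634, 0.773, -0.0]
wrist_force: [-1.9, -0.7, 6.3]
opening: 0.133
```

move_arm:
  moves:
    - {"gripper": 0,"x": 0,"y": 0.2,"z": 0,"roll": 0}
    - {"gripper": 0,"x": 0,"y": 0.2,"z": 0,"roll": 0}
    - {"gripper": 0,"x": 0,"y": 0,"z": 0,"roll": 0}

```text
time_s: 15.85
eef_pos: [0.5099, 0.2457, 0.2132]
eef_rot: [-0.001, 0.634, 0.773, -0.001]
wrist_force: [-8.6, -2.4, 11.8]
opening: 0.13
```

move_arm:
  moves:
    - {"gripper": 0,"x": 0,"y": 0.2,"z": 0,"roll": 0}
    - {"gripper": 0,"x": 0,"y": 0,"z": 0,"roll": 0}

```text
time_s: 16.1
eef_pos: [0.5107, 0.2459, 0.2132]
eef_rot: [-0.002, 0.634, 0.773, -0.003]
wrist_force: [-16.2, -4.8, 19.7]
opening: 0.133
```

```bash
python3 st.py
```

```text
[0.5107 0.2459 0.2132] F [ -1.5 -16.9 -19.6] M [ 2.04 -0.15  0.02] 0.13292281500241487 head 11.290355896436186
s along 0.5484646519226634
```

move_arm:
  moves:
    - {"gripper": 0,"x": 0,"y": 0,"z": -0.15,"roll": 0}
    - {"gripper": 0,"x": 0,"y": 0,"z": 0,"roll": 0}

```text
time_s: 16.35
eef_pos: [0.5107, 0.2459, 0.2135]
eef_rot: [-0.002, 0.634, 0.773, -0.003]
wrist_force: [-11.2, -3.1, 8.9]
opening: 0.125
```

move_arm:
  moves:
    - {"gripper": 0,"x": 0,"y": 0.2,"z": 0,"roll": 0}
    - {"gripper": 0,"x": 0,"y": 0,"z": 0,"roll": 0}

```text
time_s: 16.6
eef_pos: [0.5114, 0.2461, 0.2133]
eef_rot: [-0.004, 0.634, 0.773, -0.005]
wrist_force: [-18.6, -4.0, 15.6]
opening: 0.126
```

```bash
python3 st.py
```

```text
[0.5114 0.2461 0.2133] F [ -0.3 -19.2 -15.4] M [ 2.41 -0.14  0.06] 0.12564395838243092 head 11.291709349877161
s along 0.5492593212463791
```

Force reaches 19 N while the fingertips stay still and only the wrist flexes, so the nose is against a hard stop about 48 mm in. I'll ease the load, then release.

move_arm:
  moves:
    - {"gripper": 0,"x": 0,"y": -0.3,"z": -0.1,"roll": 0}
    - {"gripper": 0,"x": 0,"y": 0,"z": 0,"roll": 0}

```text
time_s: 16.85
eef_pos: [0.5104, 0.2457, 0.2143]
eef_rot: [-0.002, 0.634, 0.773, -0.002]
wrist_force: [-6.7, -1.4, 2.5]
opening: 0.13
```

```bash
python3 st.py; python3 gap.py | grep -E "blade|under|holder"|head -30; cp pics/w10.png pics/w12.png
```

```text
[0.5104 0.2457 0.2143] F [-0.  -6.8 -2.4] M [ 1.14  0.04 -0.08] 0.13030361515132846 head 11.268257277273094
s along 0.548143228406027
underside est 0.024329098089271806
blade 234 251 309 [array([-11.6, -18.7]), array([ 15.3, -18.7])]
blade 238 250 310 [array([-12.1, -16.7]), array([ 15.8, -16.7])]
blade 242 250 310 [array([-12.1, -14.8]), array([ 15.9, -14.8])]
blade 246 250 310 [array([-12.2, -12.8]), array([ 15.9, -12.8])]
blade 250 250 310 [array([-12.2, -10.8]), array([ 16. , -10.8])]
blade 254 251 310 [array([-11.8,  -8.8]), array([16. , -8.8])]
blade 258 251 310 [array([-11.9,  -6.8]), array([16.1, -6.8])]
holder 150 215 344 [array([-26.2, -56.5]), array([ 29.6, -56.5])]
holder 156 215 343 [array([-26.4, -53.9]), array([ 29.3, -53.9])]
holder 162 215 343 [array([-26.5, -51.3]), array([ 29.4, -51.3])]
holder 168 216 343 [array([-26.2, -48.7]), array([ 29.5, -48.7])]
holder 174 216 342 [array([-26.3, -46.1]), array([ 29.2, -46.1])]
holder 180 216 342 [array([-26.5, -43.4]), array([ 29.4, -43.4])]
holder 186 216 342 [array([-26.6, -40.7]), array([ 29.5, -40.7])]
holder 192 217 341 [array([-26.3, -38. ]), array([ 29.2, -38. ])]
holder 198 217 341 [array([-26.5, -35.2]), array([ 29.3, -35.2])]
holder 204 217 341 [array([-26.6, -32.5]), array([ 29.5, -32.4])]
holder 210 218 340 [array([-26.3, -29.7]), array([ 29.1, -29.6])]
holder 216 218 340 [array([-26.4, -26.8]), array([ 29.3, -26.8])]
holder 222 218 339 [array([-26.6, -24. ]), array([ 29., -24.])]
holder 228 218 339 [array([-26.7, -21.1]), array([ 29.1, -21.1])]
holder 234 219 339 [array([-26.4, -18.2]), array([ 29.2, -18.2])]
holder 240 219 338 [array([-26.5, -15.2]), array([ 28.9, -15.2])]
holder 246 219 338 [array([-26.7, -12.3]), array([ 29. , -12.2])]
holder 252 220 338 [array([-26.4,  -9.2]), array([29.2, -9.2])]
holder 258 220 337 [array([-26.5,  -6.2]), array([28.9, -6.2])]
```

move_arm:
  moves:
    - {"gripper": 50,"x": 0,"y": 0,"z": 0,"roll": 0}
    - {"gripper": 50,"x": 0,"y": 0,"z": 0,"roll": 0}
    - {"gripper": 50,"x": 0,"y": 0,"z": 0,"roll": 0}
    - {"gripper": 50,"x": 0,"y": 0,"z": 0,"roll": 0}

```text
time_s: 17.4
eef_pos: [0.5122, 0.2459, 0.2156]
eef_rot: [0.0, 0.634, 0.773, 0.0]
wrist_force: [0.2, 0.2, 0.9]
opening: 0.496
```

```bash
python3 st.py; cat > end.py <<'E'
from h import *
import sys
T,o=tool(); c=snap("wrist",sys.argv[1]); hsv=cv2.cvtColor(c["img"],cv2.COLOR_RGB2HSV)
m=((hsv[...,0]>18)&(hsv[...,0]<45)&(hsv[...,2]>150)&(hsv[...,1]<120)).astype(np.uint8)[:, 200:360]
n,L,st,ce=cv2.connectedComponentsWithStats(m);k=1+st[1:,4].argmax();vs,us=np.where(L==k);us+=200
top=np.array([vs[us==x].min() for x in range(262,300) if (us==x).any()]).mean()-.5
h=np.radians(11.1); e=[np.cos(h),np.sin(h)]
print("bbox",us.min(),us.max(),"end row",top,"s of end at z.02:",plane(c,280,top,.02)[:2]@e)
col=hsv[:,230:245,1].mean(1); print("near-end row", np.where(col[100:]<60)[0][:1]+100)
E
python3 end.py w13.png
```

```text
[0.5122 0.2459 0.2156] F [ 0.2  0.2 -0.9] M [ 0.03  0.05 -0.  ] 0.49584699615027095 head 11.242667410980719
s along 0.5499914336088517
bbox 251 311 end row 224.47368421052633 s of end at z.02: 0.5300659979278358
near-end row [100]
```

move_arm:
  moves:
    - {"gripper": 50,"x": 0,"y": 0,"z": -5,"roll": 0}
    - {"gripper": 0,"x": 0,"y": -4.5,"z": 0,"roll": 0}
    - {"gripper": 0,"x": 0,"y": 0,"z": 0,"roll": 0}
    - {"gripper": 0,"x": 0,"y": 0,"z": 0,"roll": 0}
    - {"gripper": 0,"x": 0,"y": 0,"z": 0,"roll": 0}

```text
time_s: 18.08
eef_pos: [0.4688, 0.2372, 0.2656]
eef_rot: [0.0, 0.634, 0.773, 0.0]
wrist_force: [0.1, 0.2, -0.6]
opening: -0.001
```

move_arm:
  moves:
    - {"gripper": 0,"x": 0,"y": 0,"z": 3,"roll": 0}
    - {"gripper": 0,"x": 0,"y": 0,"z": 1.7,"roll": 0}
    - {"gripper": 0,"x": 0,"y": 0.7,"z": 0,"roll": 0}
    - {"gripper": 0,"x": 0,"y": 0.6,"z": 0,"roll": 0}
    - {"gripper": 0,"x": 0,"y": 0,"z": 0,"roll": 0}

```text
time_s: 18.7
eef_pos: [0.4819, 0.2399, 0.2195]
eef_rot: [0.001, 0.634, 0.773, 0.001]
wrist_force: [-0.6, 0.9, 0.2]
opening: 0.002
```

move_arm:
  moves:
    - {"gripper": 0,"x": 0,"y": 0.2,"z": 0,"roll": 0}
    - {"gripper": 0,"x": 0,"y": 0.2,"z": 0,"roll": 0}
    - {"gripper": 0,"x": 0,"y": 0,"z": 0,"roll": 0}

```text
time_s: 19.08
eef_pos: [0.4847, 0.2405, 0.2187]
eef_rot: [0.0, 0.634, 0.773, 0.0]
wrist_force: [0.4, -0.0, -0.7]
opening: -0.002
```

```bash
python3 st.py
```

```text
[0.4847 0.2405 0.2187] F [-0.1  0.4  0.7] M [-0.03  0.05 -0.04] -0.0015410944474855968 head 11.25194847001027
s along 0.521918533480339
```

move_arm:
  moves:
    - {"gripper": 0,"x": 0,"y": 0.15,"z": 0,"roll": 0}
    - {"gripper": 0,"x": 0,"y": 0.15,"z": 0,"roll": 0}
    - {"gripper": 0,"x": 0,"y": 0,"z": 0,"roll": 0}

```text
time_s: 19.45
eef_pos: [0.4871, 0.241, 0.2183]
eef_rot: [-0.001, 0.634, 0.773, -0.001]
wrist_force: [-3.8, -0.8, 2.8]
opening: -0.001
```

move_arm:
  moves:
    - {"gripper": 0,"x": 0,"y": 0.15,"z": 0,"roll": 0}
    - {"gripper": 0,"x": 0,"y": 0,"z": 0,"roll": 0}

```text
time_s: 19.7
eef_pos: [0.4876, 0.2412, 0.218]
eef_rot: [-0.001, 0.634, 0.773, -0.002]
wrist_force: [-8.5, -2.8, 6.9]
opening: -0.001
```

move_arm:
  moves:
    - {"gripper": 0,"x": 0,"y": 0.15,"z": 0,"roll": 0}
    - {"gripper": 0,"x": 0,"y": 0,"z": 0,"roll": 0}

```text
time_s: 19.95
eef_pos: [0.4882, 0.2413, 0.2177]
eef_rot: [-0.002, 0.634, 0.773, -0.003]
wrist_force: [-12.5, -3.7, 10.4]
opening: 0.006
```

```bash
python3 st.py; python3 end.py w14.png
```

```text
[0.4882 0.2413 0.2177] F [ -1.2 -13.1 -10.3] M [ 2.02 -0.18  0.02] 0.005797771611325492 head 11.282831104728416
s along 0.525513975436077
bbox 285 299 end row 267.23333333333335 s of end at z.02: 0.5274106974144738
near-end row [143]
```

A separate push on the fin's back hits the same hard stop at 13 N, with no travel. I'll retreat and do a final check with the fixed top camera.

move_arm:
  moves:
    - {"gripper": 0,"x": 0,"y": -1.5,"z": 0,"roll": 0}
    - {"gripper": 0,"x": 0,"y": 0,"z": -5,"roll": 0}
    - {"gripper": 0,"x": 0,"y": 0,"z": -5,"roll": 0}
    - {"gripper": 0,"x": 0,"y": -5,"z": -3,"roll": 0}
    - {"gripper": 0,"x": 0,"y": 0,"z": 0,"roll": 0}

```text
time_s: 20.62
eef_pos: [0.4251, 0.229, 0.3513]
eef_rot: [0.002, 0.634, 0.773, 0.002]
wrist_force: [0.1, -0.2, -0.4]
opening: 0.001
```

```bash
python3 - <<'E'
from read import *
import pickle
T,o=tool(); print(o["eef_pos"],o["wrist_force"],o["time_s"])
t=snap("top","tf.png"); t0=pickle.load(open("top.pkl","rb"))
d=np.abs(t["img"].astype(int)-t0["img"]).sum(2)>90
for n,(a,b,e,f) in dict(saline=(222,168,254,202),measure=(288,176,318,212),rack=(260,55,288,195),pen=(276,288,294,365),oldocc=(250,230,306,276),carousel=(345,180,436,268)).items(): print(n,d[b:f,a:e].mean().round(3))
# occluder end in trough (top view)
hsv=cv2.cvtColor(t["img"],cv2.COLOR_RGB2HSV); m=((hsv[...,2]>170)&(hsv[...,1]<110))[195:320,105:160]; vs,us=np.where(m)
print("bone px",len(vs),us.min()+105,us.max()+105,vs.min()+195,vs.max()+195)
# index vs scale in the last clear wrist view
c=pickle.load(open("w7.pkl","rb")); z=lambda a,b:np.array([225+a/4-.4,105+b/4-.4])
q={0:z(266,65),10:z(341,78),20:z(416,103),30:z(490,144),40:z(560,196),50:z(617,261),60:z(664,326),70:z(697,397),80:z(713,465),90:z(715,530)}
print("reading w7",reading(c,q,[z(800,278),z(690,315)])[:2])
E
```

```text
[0.42508974 0.2290087  0.35125005] [ 0.11238392 -0.18963201 -0.42521829] 20.625
saline 0.0
measure 0.0
rack 0.0
pen 0.0
oldocc 0.691
carousel 0.44
bone px 526 109 141 200 277
reading w7 (array([ 5.75559070e-01, -2.07871319e-01,  1.08161117e-01,  2.32412793e-01,
        6.00569842e+01,  7.34257947e-02, -8.15234803e-04,  9.46117717e-02,
        7.75086530e-02]), np.float64(1.9554998473830727))
```

Reading 60.06°, all four bystanders are unchanged, and the arm is clear. Handing in.

```bash
python3 -c "
from bench import ctrl
print(ctrl.hand_in())"
```

```text
the job is handed in; nothing more can be done
None
```

I turned the carousel to 60° and slid the occluder home against its stop, in that order. I handed the job in at about 20.6 s robot time with the arm clear of everything.

- **Carousel:** I turned it by straddling the grip bar loosely and rolling the wrist, then backed off. A fit to the scale marks after release gave 60.06°. Its formal uncertainty was about 2°. By eye in the close-up, the 60 mark lined up with the index to within about 0.3°. I did not re-measure it at the end, but the arm did not go near it again.
- **Occluder:** I laid it in the trough and slid it in nose first until the force climbed to about 19 N with the fingertips no longer advancing. That is roughly 48 mm past the mouth, within the stated 45–65 mm. After letting go, I pushed the back of the fin with shut fingers. It met the same hard stop at 13 N without moving further.
- **Bystanders:** the top camera showed no pixel change for the saline bottle, lens measure, rack or penlight.

**Mismatches:**
- My first batch of moves was refused because every row needs all its fields; nothing moved.
- The wrist camera read about 2 mm off sideways, so I aligned the blade and holder against each other in the same view.
- The blade touched down about 3 mm higher than my height estimate. It still slid freely into the slot.

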